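# Dry-fit a glazed pagoda on the banding wheel

## Robot

A 6-joint arm with a two-finger parallel gripper is mounted at the origin on the work surface. World frame = base frame: x ahead of the robot, y to its left, z up, the work surface at z = 0. Lengths are in m, angles in rad, forces in N, time in s.
With the tool pointing down it reaches from about 0.25 to 0.725 m from the base axis. Payload 4 kg.
Tool frame: the origin (TCP) lies midway between the tips of the shut fingers; the grasp point (between the pads) lies 19 mm behind it; z points along the fingers, y is the line along which they close (so a half turn about z gives the same grasp; the last joint's range is limited). The gripper opens to 85 mm and grips with 20 to 120 N. Pads are 22 mm wide; open, the fingers measure 114 mm over their backs; the gripper's body (76 mm by 85 mm) begins 54 mm behind the grasp point. The pads swing forward as they close: fully open they stand 13 mm farther back than shut.
Start: joints at [1.169, 0.241, 0.005, 1.335, 0, 1.571], TCP at [0.196, 0.46, 0.231] pointing down, gripper open.
Joint ranges: [-2.72, 2.72], [-1.05, 1.87], [-1.09, 1.28], [-1.99, 2.15], [-1.42, 1.44], [-3.14, 3.14]. Speed limits (rad/s): [2.79, 2.79, 3.14, 3.14, 3.14, 3.14].

## Interface

Orientations are given as a unit quaternion [x, y, z, w].
In Python, from workcell import bot, camera, job_done gives the robot as it stands.
- The arm moves only by the tool carry_out, never from a script. Its argument "plan" is a list of rows, each an object of numbers: "dx", "dy", "dz": the shift along the tool's x, y, z in mm; "twist": the turn about the tool's z in degrees; "fingers": the closure, from -1 (fully open) to 1 (shut). In form: [{"dx": .., "dy": .., "dz": .., "twist": .., "fingers": ..}, ...]. A call has exactly 5 rows; each row is the pose to reach, as a shift and turn from the pose commanded when the call began, along the tool's axes at that moment; what a row does not reach only later rows make up. A row lasts 1/12 s, in which the tool goes at most 41.7 mm and 7.16 degrees, less where a joint would pass 70% of its speed; a pose out of reach is approached as far as the arm can. A call with a gripper value outside its range is refused whole. The fingers move at their own pace and stop on an object; the grip force is fixed at half the most. Time passes only in rows, so rows that repeat a pose let the fingers close, or fill a call up. It gives the time, the measured TCP pose, the force, the opening and the grip force at its end, in the units of the state.
- bot.get_obs(): the state, without advancing time (a new reading comes with each control period).
- camera(name): name is "scene" or "top" or "wrist"; returns a dict with "image" (420x560x3 uint8, red, green, blue), "intrinsics" (3x3 intrinsics, pixels), "eye" and "attitude" of the camera in the world. Camera axes: x right, y down, z forward; pixel columns grow to the right and rows downward; lengths in m; the calibration is good to about 2 mm. A picture is of the moment at which its call begins. There is no depth.
- job_done(): hands the job in; it is judged then, once.
The state is a dict: "clock": time; "joint_pos": joint angles; "joint_vel": joint speeds; "tau": joint torques, N m; "eef_pos": TCP position; "tool_rot": TCP orientation; "ft_force": force on the tool from outside, world axes, zero at the start; "ft_torque": the same for the moment, N m; "grip_width": finger opening in m; "grasp_force": force on a finger pad.
Only numpy, scipy, OpenCV 4.12 (cv2) and the standard library are available. Lean on these libraries where they do the work, as an engineer would, in place of code of your own. Each camera call takes 0.05 s, during which the arm holds its last target. There are 200 camera calls.

## Task

Assemble the little ceramic pagoda upright on the round metal banding wheel, piece by piece from the bottom up: the brown plinth centred on the wheel, then the green storey, then the blue storey, then the yellow gourd on top, each fully seated over the peg of the piece below. Tip over none of these pieces, and leave the grey unglazed storey where it lies.

Things in the scene. Friction and masses are not known exactly. Their poses are not given: they have to be found in the camera images.
- plinth: brown terracotta plinth, a round block 68 mm across and 43 mm tall in all. Origin: centre of its flat underside, z up along its axis. The side is upright and 68 mm across from 0 to 30 mm; the flat top is 36 mm above the origin, and from its middle a tapering peg (16 mm at its root, 12 mm at its tip) stands 7 mm up.
- lower: green glazed pagoda storey, the larger one, upright, round, 55 mm tall. Origin: centre of underside, z up. Foot 54 mm across; eave (widest, grip here) 66 mm across, its upright edge 28 to 38 mm up; roof narrows to a flat 48 mm across at 48 mm, where the next piece rests, with a 7 mm peg (16 mm wide, 12 at tip) on it. Socket below, 24 mm wide, 10 deep, goes over the peg of the piece below.
- upper: blue glazed pagoda storey, the smaller one, upright, round, 51 mm tall. Origin: centre of underside, z up. Foot 44 mm across; eave (widest, grip here) 54 mm across, its upright edge 26 to 36 mm up; roof narrows to a flat 36 mm across at 44 mm, where the next piece rests, with a 7 mm peg (16 mm wide, 12 at tip) on it. Socket below, 24 mm wide, 10 deep, goes over the peg of the piece below.
- gourd: yellow glazed gourd-shaped finial, upright, round, 60 mm tall. Origin: centre of underside, z up. Foot 32 mm across; lower bulb (widest, grip here) 38 mm across with an upright side 18 to 30 mm up; upper bulb 27 mm across, then a point. Socket below, 24 mm wide, 10 deep, goes over the peg of the piece below until the foot rests on that piece's flat top.
- spare: grey unglazed pagoda storey of the same shape as the blue one (54 mm across, 51 mm tall); not part of this pagoda. Origin: centre of its underside.
- wheel: banding wheel, fixed to the table: a round metal disc 130 mm across with a thin dark ring drawn on it, on a short foot; it does not turn. Origin: centre of its underside on the table, z up; the flat top of the disc is 40 mm above the origin.
- board: square dark wooden ware board, 130 x 130 mm, on two battens, fixed, its top 40 mm above its origin (centre of its underside, on the table). Not used.
Things that resemble listed ones, but are neither listed nor needed, are in the scene too. Leave any pink look-alike of the gourd alone.

How it is judged:
By the outcome, as a careful person would: the job done as asked, in the order asked, and still so for the second after the job is handed in, with the robot touching nothing.
It also fails if it takes over 125 s, if anything falls off the work surface, if the arm or the gripper's body presses on something with over 40 N, if the wrist force passes 120 N, or if a joint passes its speed limit or range.

## Working session

There is one attempt and no reset: what is moved stays moved. The work goes in short steps, Python scripts to look and compute and a tool call to move; the robot and the scene stay as the last step left them, time stands still between calls to the robot, and variables do not carry over. Pictures are saved under pics/ and viewed, at most 15 in all, crops included, and the job is handed in when it is done.

Besides the shell and the picture viewer there is one more tool, called after "Emit:" as name([rows], argument=value, ...), one row to a line, values as JSON. carry_out: Moves the arm, as the interface text tells. Its arguments: {"type":"object","properties":{"plan":{"type":"array","items":{"type":"object","properties":{"dx":{"type":"number"},"dy":{"type":"number"},"dz":{"type":"number"},"twist":{"type":"number"},"fingers":{"type":"number"}}}}},"required":["plan"]}

```bash
mkdir -p pics; ls; cat > h.py <<'E'
import numpy as np, cv2
from workcell import bot, camera, job_done
from scipy.spatial.transform import Rotation as R
def snap(n,f=None):
    c=camera(n)
    if f: cv2.imwrite('pics/'+f+'.png',cv2.cvtColor(c['image'],cv2.COLOR_RGB2BGR))
    return c
def rot(c):
    a=np.array(c['attitude'],float)
    return a if a.shape==(3,3) else R.from_quat(a).as_matrix()
def ray(c,u,v):
    d=rot(c)@np.linalg.inv(c['intrinsics'])@np.array([u,v,1.]); return np.array(c['eye']),d
def onz(c,u,v,z):
    e,d=ray(c,u,v); return e+d*(z-e[2])/d[2]
def cross(rays):
    A=np.zeros((3,3));b=np.zeros(3)
    for e,d in rays:
        d=d/np.linalg.norm(d);P=np.eye(3)-np.outer(d,d);A+=P;b+=P@e
    return np.linalg.solve(A,b)
def proj(c,p):
    q=np.array(c['intrinsics'])@rot(c).T@(np.array(p)-c['eye']); return q[:2]/q[2]
E
python3 - <<'E'
from h import *
for n in ['scene','top','wrist']:
    c=snap(n,n+'0'); print(n,c['eye'],c['attitude'],np.array(c['intrinsics']).tolist())
o=bot.get_obs(); print(o)
E
```

```text
pics
scene [ 1.16177043 -0.05378638  0.44555313] [ 0.65040257  0.58095833 -0.33226746 -0.35925235] [[402.4856604455604, 0.0, 276.7119448762771], [0.0, 402.4856604455604, 205.44946519793893], [0.0, 0.0, 1.0]]
top [ 0.4713851  -0.01167826  0.89212793] [ 0.71476135 -0.69879879  0.01842918 -0.02137374] [[475.5151271735125, 0.0, 282.8108726397616], [0.0, 475.5151271735125, 212.62686690038385], [0.0, 0.0, 1.0]]
wrist [0.12223019 0.49199848 0.37385891] [0.82335197 0.54558101 0.08542354 0.13090347] [[360.06264239192905, 0.0, 272.0109442739737], [0.0, 360.06264239192905, 215.46971635857537], [0.0, 0.0, 1.0]]
{'clock': 0.15, 'joint_pos': array([ 1.16903149e+00,  2.41300470e-01,  4.05634236e-03,  1.33518147e+00,
       -3.44253082e-05,  1.57077541e+00]), 'joint_vel': array([ 0.00029472,  0.0003223 ,  0.00503886, -0.00043586, -0.00040389,
        0.0008517 ]), 'tau': array([ 3.84312204e-05, -3.72634971e+01,  2.52638572e+01,  1.23648185e-02,
        7.82172287e-05,  3.88414165e-06]), 'eef_pos': array([0.19535087, 0.45975752, 0.23059586]), 'tool_rot': array([ 1.99523756e-01,  9.79892651e-01, -8.01685324e-04, -1.45689095e-04]), 'ft_force': array([ 0.46961646, -0.49851706,  0.54543405]), 'ft_torque': array([-0.0422759 ,  0.01870964,  0.0501374 ]), 'grasp_force': 0.0, 'grip_width': 0.08507321616954062}
```

View pics/scene0.png

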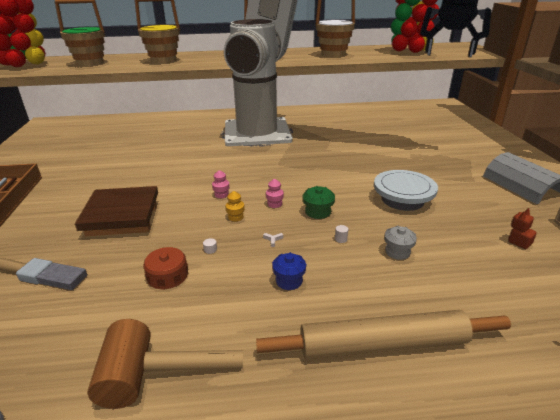

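View pics/top0.png

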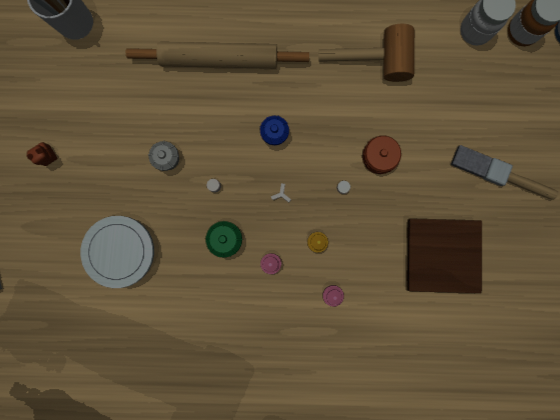

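The scene view shows all pieces standing. In the top view: plinth (383,154), blue (275,130), green (223,239), yellow gourd (317,242), wheel (117,252), grey spare (164,155), and pink gourds (271,264) and (333,295), the first close to the yellow one and the green.

```bash
cat >> h.py <<'E'
def mask(c,name):
    h=cv2.cvtColor(c['image'],cv2.COLOR_RGB2HSV)
    lo,hi={'plinth':((0,120,50),(9,255,255)),'lower':((50,120,20),(80,255,255)),'upper':((105,150,30),(130,255,255)),'gourd':((15,185,90),(30,255,255)),'pink':((150,60,60),(179,170,255))}[name]
    m=cv2.inRange(h,lo,hi)
    return cv2.morphologyEx(m,cv2.MORPH_OPEN,np.ones((3,3),np.uint8))
def blob(c,name,near=None,amin=100):
    cs,_=cv2.findContours(mask(c,name),cv2.RETR_EXTERNAL,cv2.CHAIN_APPROX_NONE)
    cs=[k for k in cs if cv2.contourArea(k)>amin]
    f=(lambda k:-cv2.contourArea(k)) if near is None else (lambda k:np.linalg.norm(k.reshape(-1,2).mean(0)-near))
    return cv2.convexHull(min(cs,key=f)).reshape(-1,2).astype(float)
TOP={'plinth':(383,154),'lower':(223,239),'upper':(275,130),'gourd':(317,242)}
SC={'plinth':(166,268),'lower':(319,201),'upper':(289,271),'gourd':(235,207)}
E
python3 - <<'E'
from h import *
t=snap('top');s=snap('scene')
eave={'plinth':.030,'lower':.038,'upper':.036,'gourd':.030}
ht={'plinth':.043,'lower':.055,'upper':.051,'gourd':.060}
for n in TOP:
    a=blob(t,n,TOP[n]);b=blob(s,n,SC[n])
    (u,v),r=cv2.minEnclosingCircle(a.astype(np.float32))
    p=onz(t,u,v,eave[n]); e=onz(t,u+r,v,eave[n])
    # height: topmost scene pixel = tip over p's xy; least-squares with the top-view axis
    tp=b[b[:,1]==b[:,1].min()].mean(0)
    ey,d=ray(s,*tp); k=np.dot(p[:2]-ey[:2],d[:2])/np.dot(d[:2],d[:2]); 
    print(n,'px',(round(u),round(v)),'xy',p.round(4),'diam',round(2*np.linalg.norm(e-p),4),'tip z',(ey+k*d).round(4),ht[n],'scene box',b.min(0),b.max(0))
# wheel
for nm,c,w in(('top',t,(117,252)),('scene',s,(405,187))):
    h=cv2.cvtColor(c['image'],cv2.COLOR_RGB2HSV)
    m=cv2.morphologyEx(cv2.inRange(h,(0,0,90),(179,60,255)),cv2.MORPH_CLOSE,np.ones((5,5),np.uint8))
    cs,_=cv2.findContours(m,cv2.RETR_EXTERNAL,cv2.CHAIN_APPROX_NONE)
    k=[k for k in cs if cv2.pointPolygonTest(k,w,False)>=0 and cv2.contourArea(k)<2e4]
    for q in k:
        el=cv2.fitEllipse(q); print(nm,el,cv2.boundingRect(q), onz(c,*el[0],.04).round(4))
        p1=onz(c,el[0][0]+el[1][1]/2,el[0][1],.04); print(2*np.linalg.norm(p1-onz(c,*el[0],.04)))
        if nm=='top':T=ray(c,*el[0])
        else: print('cross',cross([T,ray(c,*el[0])]))
E
```

```text
plinth px (382, 153) xy [ 0.6324 -0.1867  0.03  ] diam 0.0662 tip z [ 0.6305 -0.179   0.0556] 0.043 scene box [144. 247.] [186. 287.]
lower px (224, 239) xy [0.4697 0.0974 0.038 ] diam 0.0645 tip z [0.4695 0.0968 0.0575] 0.055 scene box [304. 187.] [333. 207.]
upper px (274, 130) xy [0.6699 0.0119 0.036 ] diam 0.053 tip z [0.6698 0.0112 0.0538] 0.051 scene box [274. 254.] [304. 275.]
gourd px (317, 242) xy [ 0.4688 -0.0711  0.03  ] diam 0.0358 tip z [ 0.4688 -0.0712  0.058 ] 0.06 scene box [226. 192.] [243. 220.]
top ((115.82926177978516, 251.51808166503906), (70.7303237915039, 72.22706604003906), 40.94682693481445) (80, 216, 72, 72) [0.443  0.2895 0.04  ]
0.12932838448168388
scene ((405.8314514160156, 186.06129455566406), (32.06318283081055, 64.57869720458984), 98.6183853149414) (374, 170, 64, 34) [0.458  0.2838 0.04  ]
0.13267106727978542
cross [0.44253325 0.29191331 0.03118897]
```

Emit:
carry_out([
  {"dx":-30,"dy":-19,"twist":-5,"fingers":-1},
  {"dx":-60,"dy":-38,"twist":-10,"fingers":-1},
  {"dx":-90,"dy":-57,"twist":-15,"fingers":-1},
  {"dx":-120,"dy":-76,"twist":-20,"fingers":-1},
  {"dx":-150,"dy":-95,"twist":-23,"fingers":-1},
])

```text
$.plan[0]: bad value
```

Emit:
carry_out([
  {"dx":-17,"dy":-25,"dz":4,"fingers":-1},
  {"dx":-34,"dy":-50,"dz":8,"fingers":-1},
  {"dx":-50,"dy":-75,"dz":12,"fingers":-1},
  {"dx":-67,"dy":-100,"dz":16,"fingers":-1},
  {"dx":-84,"dy":-125,"dz":20,"fingers":-1},
])

```text
$.plan[0]: bad value
```

Emit:
carry_out([
  {"dx":-17,"dy":-25,"dz":4,"fingers":-1},
  {"dx":-34,"dy":-50,"dz":8,"fingers":-1},
  {"dx":-50,"dy":-75,"dz":12,"fingers":-1},
  {"dx":-67,"dy":-100,"dz":16,"fingers":-1},
  {"dx":-84,"dy":-125,"dz":20,"fingers":-1},
])

```text
$.plan[0]: bad value
```

Emit:
carry_out([
  {"dx":-30,"dy":-19,"dz":0,"twist":-5,"fingers":-1},
  {"dx":-60,"dy":-38,"dz":0,"twist":-10,"fingers":-1},
  {"dx":-90,"dy":-57,"dz":0,"twist":-15,"fingers":-1},
  {"dx":-120,"dy":-76,"dz":0,"twist":-20,"fingers":-1},
  {"dx":-150,"dy":-95,"dz":0,"twist":-23,"fingers":-1},
])

```text
clock: 0.67
eef_pos: [0.2969, 0.3127, 0.2312]
tool_rot: [-0.002, 1.0, -0.0, 0.0]
ft_force: [0.8, -0.2, 0.4]
grip_width: 0.0854
grasp_force: 0.0
```

Emit:
carry_out([
  {"dx":-17,"dy":-25,"dz":4,"twist":0,"fingers":-1},
  {"dx":-34,"dy":-50,"dz":8,"twist":0,"fingers":-1},
  {"dx":-50,"dy":-75,"dz":12,"twist":0,"fingers":-1},
  {"dx":-67,"dy":-100,"dz":16,"twist":0,"fingers":-1},
  {"dx":-84,"dy":-125,"dz":20,"twist":0,"fingers":-1},
])

```text
clock: 1.08
eef_pos: [0.3809, 0.1877, 0.2112]
tool_rot: [0.0, 1.0, 0.0, 0.0]
ft_force: [1.1, 0.4, 0.1]
grip_width: 0.0855
grasp_force: 0.0
```

Emit:
carry_out([
  {"dx":-17,"dy":-25,"dz":4,"twist":0,"fingers":-1},
  {"dx":-34,"dy":-50,"dz":8,"twist":0,"fingers":-1},
  {"dx":-50,"dy":-75,"dz":12,"twist":0,"fingers":-1},
  {"dx":-67,"dy":-100,"dz":16,"twist":0,"fingers":-1},
  {"dx":-84,"dy":-125,"dz":20,"twist":0,"fingers":-1},
])

```text
clock: 1.5
eef_pos: [0.4649, 0.0626, 0.1911]
tool_rot: [0.0, 1.0, 0.0, 0.0]
ft_force: [0.3, 0.5, -0.4]
grip_width: 0.0855
grasp_force: 0.0
```

Emit:
carry_out([
  {"dx":-17,"dy":-25,"dz":4,"twist":0,"fingers":-1},
  {"dx":-34,"dy":-50,"dz":8,"twist":0,"fingers":-1},
  {"dx":-50,"dy":-75,"dz":12,"twist":0,"fingers":-1},
  {"dx":-67,"dy":-100,"dz":16,"twist":0,"fingers":-1},
  {"dx":-84,"dy":-125,"dz":20,"twist":0,"fingers":-1},
])

```text
clock: 1.92
eef_pos: [0.5488, -0.0624, 0.1709]
tool_rot: [0.0, 1.0, 0.0, -0.0]
ft_force: [0.8, -0.1, 0.1]
grip_width: 0.0854
grasp_force: 0.0
```

Emit:
carry_out([
  {"dx":-21,"dy":-31,"dz":4,"twist":0,"fingers":-1},
  {"dx":-42,"dy":-62,"dz":8,"twist":0,"fingers":-1},
  {"dx":-63,"dy":-94,"dz":12,"twist":0,"fingers":-1},
  {"dx":-83,"dy":-125,"dz":20,"twist":0,"fingers":-1},
  {"dx":-83,"dy":-125,"dz":20,"twist":0,"fingers":-1},
])

```text
clock: 2.33
eef_pos: [0.6327, -0.1919, 0.1469]
tool_rot: [0.003, 1.0, -0.001, -0.001]
ft_force: [-0.5, 0.0, -0.5]
grip_width: 0.0856
grasp_force: 0.0
```

```bash
cat >> h.py <<'E'
EAVE={'plinth':.030,'lower':.038,'upper':.036,'gourd':.030}
def wl(name,f=None,z0=0.):
    """wrist look: centre of the widest outline cast on its height"""
    c=snap('wrist',f);b=blob(c,name)
    pts=np.array([onz(c,u,v,EAVE[name]+z0)[:2] for u,v in b])
    (x,y),r=cv2.minEnclosingCircle(pts.astype(np.float32)*1000)
    o=bot.get_obs()
    print(name,'eave xy mm',round(x,1),round(y,1),'d',round(2*r,1),'ymid',(pts[:,1].min()+pts[:,1].max())*500,'far x edge',pts[:,0].max()*1000,'eef',(o['eef_pos']*1000).round(1),'box',b.min(0),b.max(0))
    return c,b
E
python3 -c "
from h import *
wl('plinth','w1')"
```

```text
plinth eave xy mm 632.8 -186.7 d 65.4 ymid -186.4637914971113 far x edge 664.1291571437313 eef [ 631.2 -189.   147.8] box [236. 168.] [320. 248.]
```

View pics/w1.png

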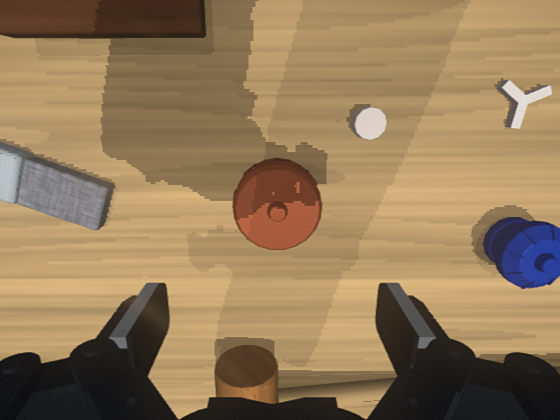

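The plinth is centred at about (277,208) between the open fingers, with its peg tip at (277,211) in the wrist view and (383,153) in the top view.

```bash
python3 -c "
from h import *
w=snap('wrist');t=snap('top')
print('peg tip',cross([ray(w,277,211),ray(t,383.5,153)]))
print('mate blue peg',cross([ray(w,546,264),ray(t,274.5,128)]), bot.get_obs()['eef_pos'])"
```

```text
peg tip [ 0.62880174 -0.1849147   0.04632636]
mate blue peg [0.66802645 0.01105101 0.05312841] [ 0.63059855 -0.18605772  0.15014437]
```

Emit:
carry_out([
  {"dx":0,"dy":0,"dz":30,"twist":0,"fingers":-1},
  {"dx":0,"dy":0,"dz":60,"twist":0,"fingers":-1},
  {"dx":0,"dy":0,"dz":85,"twist":0,"fingers":-1},
  {"dx":0,"dy":0,"dz":100,"twist":0,"fingers":-1},
  {"dx":0,"dy":0,"dz":100,"twist":0,"fingers":-1},
])

```text
clock: 2.9
eef_pos: [0.6278, -0.1833, 0.048]
tool_rot: [-0.001, 1.0, 0.001, -0.004]
ft_force: [-1.6, 0.4, -0.2]
grip_width: 0.0853
grasp_force: 0.0
```

```bash
python3 -c "
from h import *
wl('plinth')"
```

```text
plinth eave xy mm 632.1 -189.1 d 70.5 ymid -186.77193654720205 far x edge 666.051895105563 eef [ 629.3 -184.    50.3] box [199. 210.] [326. 334.]
```

Emit:
carry_out([
  {"dx":0,"dy":-1,"dz":20,"twist":0,"fingers":-1},
  {"dx":0,"dy":-1,"dz":38,"twist":0,"fingers":-1},
  {"dx":0,"dy":-1,"dz":50,"twist":0,"fingers":-1},
  {"dx":0,"dy":-1,"dz":54,"twist":0,"fingers":-1},
  {"dx":0,"dy":-1,"dz":54,"twist":0,"fingers":-1},
])

```text
clock: 3.37
eef_pos: [0.631, -0.1865, -0.0026]
tool_rot: [-0.0, 1.0, 0.0, -0.0]
ft_force: [-0.0, 0.1, 0.3]
grip_width: 0.0855
grasp_force: 0.0
```

Emit:
carry_out([
  {"dx":0,"dy":0,"dz":0,"twist":0,"fingers":-0.5},
  {"dx":0,"dy":0,"dz":0,"twist":0,"fingers":0},
  {"dx":0,"dy":0,"dz":0,"twist":0,"fingers":0.5},
  {"dx":0,"dy":0,"dz":0,"twist":0,"fingers":1},
  {"dx":0,"dy":0,"dz":0,"twist":0,"fingers":1},
])

```text
clock: 3.78
eef_pos: [0.6329, -0.1874, -0.0004]
tool_rot: [0.0, 1.0, -0.0, 0.002]
ft_force: [-0.0, 0.3, 5.9]
grip_width: 0.0658
grasp_force: 67.6
```

Emit:
carry_out([
  {"dx":0,"dy":0,"dz":-6,"twist":0,"fingers":1},
  {"dx":0,"dy":0,"dz":-22,"twist":0,"fingers":1},
  {"dx":0,"dy":0,"dz":-45,"twist":0,"fingers":1},
  {"dx":0,"dy":0,"dz":-70,"twist":0,"fingers":1},
  {"dx":0,"dy":0,"dz":-90,"twist":0,"fingers":1},
])

```text
clock: 4.2
eef_pos: [0.6311, -0.1871, 0.0887]
tool_rot: [0.0, 1.0, 0.0, -0.0]
ft_force: [0.4, -0.8, -1.4]
grip_width: 0.066
grasp_force: 67.0
```

```bash
python3 -c "
from h import *
import time
c,b=wl('plinth','w2',.09)"
```

```text
plinth eave xy mm 629.2 -186.1 d 74.1 ymid -185.8450381730613 far x edge 665.62999923121 eef [ 633.8 -187.8   93.7] box [180. 228.] [364. 403.]
```

View pics/w2.png

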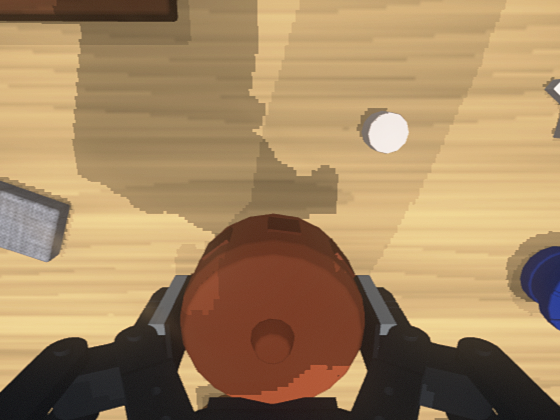

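The plinth is held square between the pads, with its peg tip at (272,350) and clear of the table.

```bash
python3 -c "
from h import *
c=snap('wrist');o=bot.get_obs()['eef_pos']
print(onz(c,272,350,.043+.09),onz(c,272,350,.043+.094),o)"
```

```text
[ 0.63666605 -0.18662622  0.133     ] [ 0.63344007 -0.18661935  0.137     ] [ 0.63400997 -0.18791392  0.09201219]
```

Emit:
carry_out([
  {"dx":10,"dy":19,"dz":-10,"twist":0,"fingers":1},
  {"dx":24,"dy":43,"dz":-20,"twist":0,"fingers":1},
  {"dx":38,"dy":68,"dz":-30,"twist":0,"fingers":1},
  {"dx":53,"dy":94,"dz":-40,"twist":0,"fingers":1},
  {"dx":68,"dy":120,"dz":-50,"twist":0,"fingers":1},
])

```text
clock: 4.72
eef_pos: [0.5614, -0.0661, 0.136]
tool_rot: [0.001, 1.0, 0.0, -0.002]
ft_force: [0.3, 0.6, -0.3]
grip_width: 0.0659
grasp_force: 67.3
```

Emit:
carry_out([
  {"dx":14,"dy":24,"dz":-4,"twist":0,"fingers":1},
  {"dx":28,"dy":48,"dz":-8,"twist":0,"fingers":1},
  {"dx":41,"dy":72,"dz":-12,"twist":0,"fingers":1},
  {"dx":55,"dy":96,"dz":-16,"twist":0,"fingers":1},
  {"dx":68,"dy":120,"dz":-20,"twist":0,"fingers":1},
])

```text
clock: 5.13
eef_pos: [0.4934, 0.0539, 0.1561]
tool_rot: [0.0, 1.0, -0.0, -0.001]
ft_force: [-0.0, 0.6, -0.7]
grip_width: 0.0661
grasp_force: 67.3
```

Emit:
carry_out([
  {"dx":14,"dy":24,"dz":0,"twist":0,"fingers":1},
  {"dx":28,"dy":48,"dz":0,"twist":0,"fingers":1},
  {"dx":41,"dy":72,"dz":0,"twist":0,"fingers":1},
  {"dx":55,"dy":96,"dz":0,"twist":0,"fingers":1},
  {"dx":68,"dy":120,"dz":0,"twist":0,"fingers":1},
])

```text
clock: 5.55
eef_pos: [0.4255, 0.1736, 0.1561]
tool_rot: [0.0, 1.0, -0.0, -0.001]
ft_force: [0.3, -0.8, -1.9]
grip_width: 0.0661
grasp_force: 67.3
```

Emit:
carry_out([
  {"dx":17,"dy":29,"dz":0,"twist":0,"fingers":1},
  {"dx":35,"dy":59,"dz":0,"twist":0,"fingers":1},
  {"dx":53,"dy":90,"dz":0,"twist":0,"fingers":1},
  {"dx":69,"dy":117,"dz":0,"twist":0,"fingers":1},
  {"dx":69,"dy":117,"dz":0,"twist":0,"fingers":1},
])

```text
clock: 5.97
eef_pos: [0.3552, 0.2936, 0.1562]
tool_rot: [-0.003, 1.0, 0.001, -0.001]
ft_force: [0.8, -0.2, -1.5]
grip_width: 0.0659
grasp_force: 67.4
```

```bash
python3 -c "
from h import *
for i in range(3): c=snap('wrist','w3')
print(c['eye'],c['attitude'],bot.get_obs()['eef_pos'])"
```

```text
[0.27779407 0.29145807 0.29968218] [0.697049   0.69995092 0.10958345 0.11037601] [0.35766541 0.28962231 0.1563443 ]
```

View pics/w3.png

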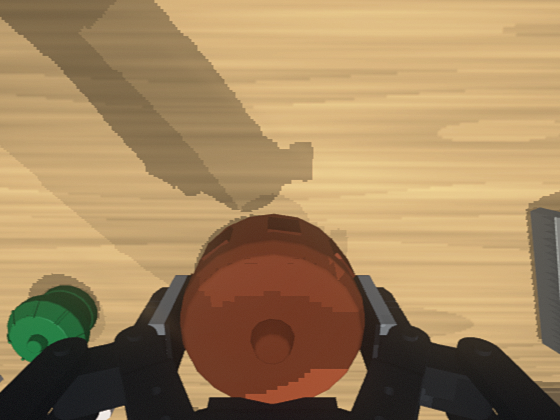

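The wrist view looks back toward the base, and the wheel is hidden under the held plinth. I'll look again from farther out.

Emit:
carry_out([
  {"dx":-30,"dy":0,"dz":-6,"twist":0,"fingers":1},
  {"dx":-70,"dy":0,"dz":-16,"twist":0,"fingers":1},
  {"dx":-110,"dy":0,"dz":-26,"twist":0,"fingers":1},
  {"dx":-150,"dy":0,"dz":-36,"twist":0,"fingers":1},
  {"dx":-170,"dy":0,"dz":-40,"twist":0,"fingers":1},
])

```text
clock: 6.53
eef_pos: [0.5338, 0.2878, 0.1979]
tool_rot: [0.003, 1.0, 0.0, 0.002]
ft_force: [0.2, 0.1, -1.4]
grip_width: 0.0661
grasp_force: 67.5
```

```bash
python3 -c "
from h import *
for i in range(6): c=snap('wrist','w4')
print(bot.get_obs()['eef_pos'])
h=cv2.cvtColor(c['image'],cv2.COLOR_RGB2HSV)
m=cv2.morphologyEx(cv2.inRange(h,(0,0,90),(179,60,255)),cv2.MORPH_CLOSE,np.ones((5,5),np.uint8))
cs,_=cv2.findContours(m,cv2.RETR_EXTERNAL,cv2.CHAIN_APPROX_NONE)
for q in cs:
  if cv2.contourArea(q)>3000: print(cv2.contourArea(q),cv2.boundingRect(q),cv2.fitEllipse(q))
print(proj(c,(.443,.29,.04)))
"
```

```text
[0.52731148 0.28874579 0.19636028]
22485.5 (189, 0, 166, 173) ((272.0279235839844, 85.18830871582031), (164.6876983642578, 173.8971710205078), 179.97613525390625)
[272.82024058  92.16647355]
```

View pics/w4.png

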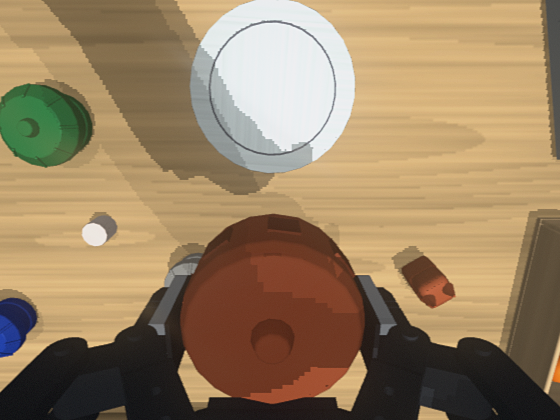

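The wheel is at about (272,86) with its ring at (272,88). The held plinth is still upright, its peg tip at (272,350).

```bash
python3 -c "
from h import *
c=snap('wrist');t=snap('top')
def edge(c,z,lims):
    h=cv2.cvtColor(c['image'],cv2.COLOR_RGB2HSV)
    m=cv2.morphologyEx(cv2.inRange(h,(0,0,90),(179,60,255)),cv2.MORPH_CLOSE,np.ones((5,5),np.uint8))
    cs,_=cv2.findContours(m,cv2.RETR_EXTERNAL,cv2.CHAIN_APPROX_NONE)
    q=max([k for k in cs if cv2.pointPolygonTest(k,lims,False)>=0],key=cv2.contourArea).reshape(-1,2)
    q=q[q[:,1]>2]
    p=np.array([onz(c,u,v,z)[:2] for u,v in q])
    A=np.c_[2*p,np.ones(len(p))];s=np.linalg.lstsq(A,(p**2).sum(1),rcond=None)[0]
    r=np.sqrt(s[2]+s[0]**2+s[1]**2); return s[:2].round(4),r.round(4),np.abs(np.linalg.norm(p-s[:2],axis=1)-r).max().round(4)
for z in(.035,.04,.045): print(z,edge(c,z,(272,86)),edge(t,z,(117,252)))
o=bot.get_obs();print(o['eef_pos'],o['ft_force'])
# ring extremes
y=[onz(c,u,88,.04)[1] for u in(209,336)];x=[onz(c,272,v,.04)[0] for v in(20.5,155)]
print('ring',sum(x)/2,sum(y)/2,x[0]-x[1],y[0]-y[1])
pt=o['eef_pos'][2]-.0+.043+.002
print('peg at',[onz(c,272,350,o['eef_pos'][2]+d).round(4) for d in(.041,.044,.047)])
"
```

```text
0.035 (array([0.4421, 0.2893]), np.float64(0.0656), np.float64(0.0006)) (array([0.4351, 0.2972]), np.float64(0.058), np.float64(0.0105))
0.04 (array([0.4422, 0.2893]), np.float64(0.0646), np.float64(0.0006)) (array([0.4353, 0.2954]), np.float64(0.0576), np.float64(0.0104))
0.045 (array([0.4423, 0.2893]), np.float64(0.0635), np.float64(0.0006)) (array([0.4355, 0.2936]), np.float64(0.0573), np.float64(0.0104))
[0.5271694  0.28950623 0.19695411] [-0.09372046 -0.32445078 -1.85881476]
ring 0.44199305149843987 0.2900917143714393 -0.09988519483961145 -0.09975812122372885
peg at [array([0.5288, 0.2899, 0.238 ]), array([0.5264, 0.2899, 0.241 ]), array([0.524 , 0.2899, 0.244 ])]
```

Emit:
carry_out([
  {"dx":20,"dy":0,"dz":10,"twist":0,"fingers":1},
  {"dx":45,"dy":0,"dz":30,"twist":0,"fingers":1},
  {"dx":70,"dy":0,"dz":55,"twist":0,"fingers":1},
  {"dx":85,"dy":0,"dz":80,"twist":0,"fingers":1},
  {"dx":85,"dy":0,"dz":100,"twist":0,"fingers":1},
])

```text
clock: 7.35
eef_pos: [0.4381, 0.2891, 0.0959]
tool_rot: [-0.001, 1.0, -0.001, -0.002]
ft_force: [-0.7, 0.6, -2.7]
grip_width: 0.0659
grasp_force: 67.5
```

Emit:
carry_out([
  {"dx":0,"dy":0,"dz":15,"twist":0,"fingers":1},
  {"dx":0,"dy":0,"dz":28,"twist":0,"fingers":1},
  {"dx":0,"dy":0,"dz":38,"twist":0,"fingers":1},
  {"dx":0,"dy":0,"dz":44,"twist":0,"fingers":1},
  {"dx":0,"dy":0,"dz":44,"twist":0,"fingers":1},
])

```text
clock: 7.77
eef_pos: [0.4422, 0.2896, 0.0523]
tool_rot: [-0.0, 1.0, -0.001, -0.001]
ft_force: [-0.2, 0.0, -1.9]
grip_width: 0.066
grasp_force: 67.5
```

```bash
python3 -c "
from h import *
for i in range(4): c=snap('wrist')
o=bot.get_obs();print(o['eef_pos'],o['ft_force'],o['clock'])"
```

```text
[0.44413371 0.29050835 0.0542692 ] [ 0.12457952 -0.4074366  -1.91864881] 7.9667
```

Emit:
carry_out([
  {"dx":1,"dy":0,"dz":4,"twist":0,"fingers":1},
  {"dx":1,"dy":0,"dz":7,"twist":0,"fingers":1},
  {"dx":1,"dy":0,"dz":10,"twist":0,"fingers":1},
  {"dx":1,"dy":0,"dz":11,"twist":0,"fingers":1},
  {"dx":1,"dy":0,"dz":11,"twist":0,"fingers":1},
])

```text
clock: 8.38
eef_pos: [0.4421, 0.2898, 0.0418]
tool_rot: [0.0, 1.0, -0.0, -0.0]
ft_force: [0.9, -0.6, -2.1]
grip_width: 0.0662
grasp_force: 67.5
```

Emit:
carry_out([
  {"dx":0,"dy":0,"dz":1,"twist":0,"fingers":1},
  {"dx":0,"dy":0,"dz":1,"twist":0,"fingers":1},
  {"dx":0,"dy":0,"dz":2,"twist":0,"fingers":1},
  {"dx":0,"dy":0,"dz":2,"twist":0,"fingers":1},
  {"dx":0,"dy":0,"dz":2,"twist":0,"fingers":1},
])

```text
clock: 8.8
eef_pos: [0.4424, 0.29, 0.0403]
tool_rot: [0.0, 1.0, -0.0, -0.0]
ft_force: [0.3, -0.3, -2.6]
grip_width: 0.0663
grasp_force: 67.5
```

Not in contact yet (the force still shows the weight), so down in small steps.

Emit:
carry_out([
  {"dx":0,"dy":0,"dz":1,"twist":0,"fingers":1},
  {"dx":0,"dy":0,"dz":1,"twist":0,"fingers":1},
  {"dx":0,"dy":0,"dz":2,"twist":0,"fingers":1},
  {"dx":0,"dy":0,"dz":2,"twist":0,"fingers":1},
  {"dx":0,"dy":0,"dz":2,"twist":0,"fingers":1},
])

```text
clock: 9.22
eef_pos: [0.4426, 0.2902, 0.0396]
tool_rot: [0.0, 1.0, 0.0, 0.0]
ft_force: [-3.4, -1.6, 8.4]
grip_width: 0.0661
grasp_force: 68.5
```

Emit:
carry_out([
  {"dx":0,"dy":0,"dz":-1,"twist":0,"fingers":0.3},
  {"dx":0,"dy":0,"dz":-1,"twist":0,"fingers":-0.5},
  {"dx":0,"dy":0,"dz":-1,"twist":0,"fingers":-1},
  {"dx":0,"dy":0,"dz":-1,"twist":0,"fingers":-1},
  {"dx":0,"dy":0,"dz":-3,"twist":0,"fingers":-1},
])

```text
clock: 9.63
eef_pos: [0.4422, 0.2899, 0.0409]
tool_rot: [0.0, 1.0, -0.0, -0.0]
ft_force: [-1.1, -0.4, -0.0]
grip_width: 0.0854
grasp_force: 0.0
```

Emit:
carry_out([
  {"dx":0,"dy":0,"dz":-10,"twist":0,"fingers":-1},
  {"dx":0,"dy":0,"dz":-30,"twist":0,"fingers":-1},
  {"dx":0,"dy":0,"dz":-55,"twist":0,"fingers":-1},
  {"dx":0,"dy":0,"dz":-85,"twist":0,"fingers":-1},
  {"dx":0,"dy":0,"dz":-110,"twist":0,"fingers":-1},
])

```text
clock: 10.05
eef_pos: [0.4426, 0.2902, 0.1537]
tool_rot: [0.0, 1.0, 0.0, 0.0]
ft_force: [0.7, -0.2, 0.8]
grip_width: 0.0854
grasp_force: 0.0
```

```bash
python3 -c "
from h import *
for i in range(4): snap('wrist')
c,b=wl('plinth','w5',.04)"
```

```text
plinth eave xy mm 441.9 290.5 d 68.0 ymid 291.3538090784008 far x edge 475.38726578455345 eef [442.2 289.9 151.4] box [222. 173.] [321. 268.]
```

View pics/w5.png

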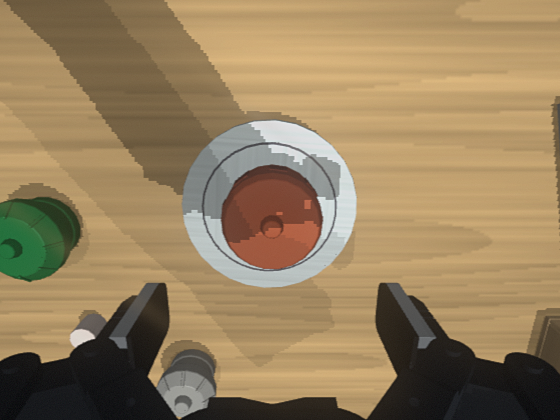

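The plinth stands centred on the wheel at (271,218), inside the ring. The green storey shows at left (35,240).

Emit:
carry_out([
  {"dx":-3,"dy":-20,"dz":0,"twist":0,"fingers":-1},
  {"dx":-7,"dy":-50,"dz":0,"twist":0,"fingers":-1},
  {"dx":-12,"dy":-85,"dz":0,"twist":0,"fingers":-1},
  {"dx":-17,"dy":-120,"dz":0,"twist":0,"fingers":-1},
  {"dx":-22,"dy":-155,"dz":0,"twist":0,"fingers":-1},
])

```text
clock: 10.72
eef_pos: [0.463, 0.1334, 0.1496]
tool_rot: [-0.0, 1.0, -0.001, -0.002]
ft_force: [0.5, -0.0, 0.8]
grip_width: 0.0852
grasp_force: 0.0
```

Emit:
carry_out([
  {"dx":-3,"dy":-22,"dz":5,"twist":0,"fingers":-1},
  {"dx":-5,"dy":-33,"dz":10,"twist":0,"fingers":-1},
  {"dx":-5,"dy":-37,"dz":20,"twist":0,"fingers":-1},
  {"dx":-5,"dy":-37,"dz":30,"twist":0,"fingers":-1},
  {"dx":-5,"dy":-37,"dz":30,"twist":0,"fingers":-1},
])

```text
clock: 11.13
eef_pos: [0.467, 0.0975, 0.1183]
tool_rot: [0.0, 1.0, -0.0, -0.003]
ft_force: [-0.3, 0.2, 0.6]
grip_width: 0.0853
grasp_force: 0.0
```

```bash
cat >> h.py <<'E'
def peg(name,w,wpx,tpx):
    print('peg',cross([ray(w,*wpx),ray(snap('top'),*tpx)]).round(4))
E
python3 -c "
from h import *
for i in range(4): snap('wrist')
c,b=wl('lower','w6')
t=snap('top')
q=blob(c,'lower');r=blob(t,'lower',TOP['lower'])
m1=cv2.minEnclosingCircle(q.astype(np.float32))[0];m2=cv2.minEnclosingCircle(r.astype(np.float32))[0]
print('two-view mid',cross([ray(c,*m1),ray(t,*m2)]))
"
```

```text
lower eave xy mm 470.8 100.8 d 58.7 ymid 102.86657310877264 far x edge 498.64774944542853 eef [469.5  98.6 121.5] box [236. 187.] [317. 264.]Traceback (most recent call last):
  File "<string>", line 6, in <module>
    q=blob(c,'lower');r=blob(t,'lower',TOP['lower'])
                        ~~~~^^^^^^^^^^^^^^^^^^^^^^^^
  File "h.py", line 31, in blob
    return cv2.convexHull(min(cs,key=f)).reshape(-1,2).astype(float)
                          ~~~^^^^^^^^^^
ValueError: min() iterable argument is empty
```

View pics/w6.png

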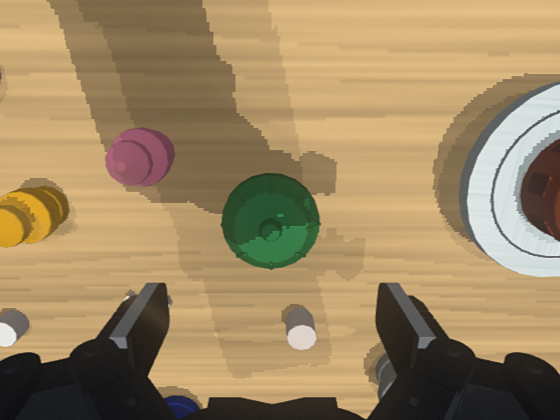

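The green storey spans (222–320, 173–269) between the fingers, with its peg tip at (270,231). The shaded half was missed by the mask, and the pink gourd is at (140,157).

```bash
python3 -c "
from h import *
c=snap('wrist')
ex=[onz(c,u,v,.036) for u,v in((222,221),(320,221),(271,269))]
print('eave sides y',ex[0][1],ex[1][1],'near x-33',ex[2][0]-.033)
s=snap('scene');b=blob(s,'lower',SC['lower']);tp=b[b[:,1]==b[:,1].min()].mean(0)
print('peg wrist+scene',cross([ray(c,270,229),ray(s,*tp)]),'cast',onz(c,270,230,.055),bot.get_obs()['eef_pos'])"
```

```text
eave sides y 0.0661268277565085 0.13199669484475518 near x-33 0.4711080285577278
peg wrist+scene [0.46773952 0.09936381 0.054037  ] cast [0.46786196 0.09848446 0.055     ] [0.46966896 0.09845607 0.12173257]
```

Emit:
carry_out([
  {"dx":0,"dy":0,"dz":30,"twist":0,"fingers":-1},
  {"dx":0,"dy":0,"dz":60,"twist":0,"fingers":-1},
  {"dx":0,"dy":0,"dz":90,"twist":0,"fingers":-1},
  {"dx":0,"dy":0,"dz":110,"twist":0,"fingers":-1},
  {"dx":0,"dy":0,"dz":115,"twist":0,"fingers":-1},
])

```text
clock: 11.95
eef_pos: [0.4666, 0.0976, 0.0033]
tool_rot: [0.0, 1.0, -0.001, -0.003]
ft_force: [-1.2, 0.3, -0.6]
grip_width: 0.0855
grasp_force: 0.0
```

Emit:
carry_out([
  {"dx":0,"dy":0,"dz":0,"twist":0,"fingers":-1},
  {"dx":0,"dy":0,"dz":0,"twist":0,"fingers":-0.5},
  {"dx":0,"dy":0,"dz":0,"twist":0,"fingers":0},
  {"dx":0,"dy":0,"dz":0,"twist":0,"fingers":1},
  {"dx":0,"dy":0,"dz":0,"twist":0,"fingers":1},
])

```text
clock: 12.37
eef_pos: [0.4709, 0.0983, 0.0086]
tool_rot: [0.0, 1.0, 0.0, 0.002]
ft_force: [-2.1, -0.8, 7.4]
grip_width: 0.0636
grasp_force: 65.0
```

Emit:
carry_out([
  {"dx":0,"dy":0,"dz":-6,"twist":0,"fingers":1},
  {"dx":0,"dy":0,"dz":-25,"twist":0,"fingers":1},
  {"dx":0,"dy":0,"dz":-50,"twist":0,"fingers":1},
  {"dx":0,"dy":0,"dz":-85,"twist":0,"fingers":1},
  {"dx":0,"dy":0,"dz":-115,"twist":0,"fingers":1},
])

```text
clock: 12.78
eef_pos: [0.4695, 0.098, 0.1238]
tool_rot: [0.0, 1.0, 0.0, 0.001]
ft_force: [1.3, -0.4, -1.0]
grip_width: 0.0636
grasp_force: 66.2
```

Emit:
carry_out([
  {"dx":2,"dy":15,"dz":-10,"twist":0,"fingers":1},
  {"dx":7,"dy":50,"dz":-15,"twist":0,"fingers":1},
  {"dx":12,"dy":85,"dz":-15,"twist":0,"fingers":1},
  {"dx":17,"dy":120,"dz":-15,"twist":0,"fingers":1},
  {"dx":22,"dy":155,"dz":-15,"twist":0,"fingers":1},
])

```text
clock: 13.2
eef_pos: [0.4476, 0.2546, 0.138]
tool_rot: [0.001, 1.0, 0.001, 0.001]
ft_force: [0.7, 0.1, -0.7]
grip_width: 0.0639
grasp_force: 66.2
```

Emit:
carry_out([
  {"dx":3,"dy":22,"dz":0,"twist":0,"fingers":1},
  {"dx":5,"dy":33,"dz":0,"twist":0,"fingers":1},
  {"dx":5,"dy":37,"dz":0,"twist":0,"fingers":1},
  {"dx":5,"dy":37,"dz":0,"twist":0,"fingers":1},
  {"dx":5,"dy":37,"dz":0,"twist":0,"fingers":1},
])

```text
clock: 13.62
eef_pos: [0.4425, 0.2891, 0.1365]
tool_rot: [0.001, 1.0, -0.0, 0.0]
ft_force: [-1.1, -0.8, -1.5]
grip_width: 0.0637
grasp_force: 66.2
```

```bash
python3 -c "
from h import *
for i in range(5): c=snap('wrist','w7')
o=bot.get_obs();print(o['eef_pos'],o['ft_force'])"
```

```text
[0.44272231 0.28895982 0.13639498] [ 0.32712007 -0.9615478  -0.74449162]
```

View pics/w7.png

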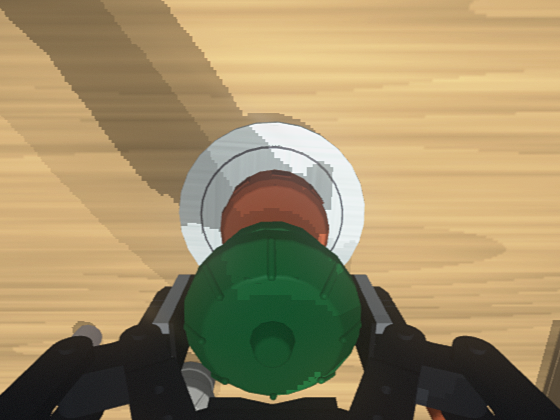

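The green storey is held upright with its peg tip at (272,346), and the plinth on the wheel is directly ahead, below it.

```bash
python3 -c "
from h import *
c=snap('wrist')
z=bot.get_obs()['eef_pos']
print(z,[onz(c,272,347,z[2]+d).round(4) for d in (.045,.048,.051)])
b=[onz(c,u,310,z[2]+.031)[1] for u in(184,361)];print(b,sum(b)/2)"
```

```text
[0.44270053 0.28912321 0.13637459] [array([0.4402, 0.2901, 0.1814]), array([0.4379, 0.2901, 0.1844]), array([0.4355, 0.2901, 0.1874])]
[np.float64(0.2585173626715332), np.float64(0.32199786562222554)] 0.29025761414687934
```

Emit:
carry_out([
  {"dx":0,"dy":0,"dz":12,"twist":0,"fingers":1},
  {"dx":0,"dy":0,"dz":25,"twist":0,"fingers":1},
  {"dx":0,"dy":0,"dz":36,"twist":0,"fingers":1},
  {"dx":0,"dy":0,"dz":42,"twist":0,"fingers":1},
  {"dx":0,"dy":0,"dz":42,"twist":0,"fingers":1},
])

```text
clock: 14.33
eef_pos: [0.4415, 0.289, 0.0928]
tool_rot: [0.0, 1.0, -0.001, -0.001]
ft_force: [0.3, -0.6, -1.2]
grip_width: 0.0636
grasp_force: 66.2
```

```bash
python3 -c "
from h import *
for i in range(5): c=snap('wrist')
o=bot.get_obs();print(o['eef_pos'],o['ft_force'])"
```

```text
[0.44307619 0.29036854 0.09516294] [-0.65310025 -0.24018547 -0.23616285]
```

Emit:
carry_out([
  {"dx":-2,"dy":0,"dz":2,"twist":0,"fingers":1},
  {"dx":-2,"dy":0,"dz":4,"twist":0,"fingers":1},
  {"dx":-2,"dy":0,"dz":6,"twist":0,"fingers":1},
  {"dx":-2,"dy":0,"dz":8,"twist":0,"fingers":1},
  {"dx":-2,"dy":0,"dz":8,"twist":0,"fingers":1},
])

```text
clock: 15.0
eef_pos: [0.4441, 0.2898, 0.0857]
tool_rot: [0.0, 1.0, -0.0, -0.0]
ft_force: [0.3, -0.4, -1.2]
grip_width: 0.0636
grasp_force: 66.2
```

Emit:
carry_out([
  {"dx":0,"dy":0,"dz":1,"twist":0,"fingers":1},
  {"dx":0,"dy":0,"dz":1,"twist":0,"fingers":1},
  {"dx":0,"dy":0,"dz":2,"twist":0,"fingers":1},
  {"dx":0,"dy":0,"dz":2,"twist":0,"fingers":1},
  {"dx":0,"dy":0,"dz":2,"twist":0,"fingers":1},
])

```text
clock: 15.42
eef_pos: [0.4444, 0.2901, 0.0847]
tool_rot: [0.0, 1.0, 0.0, 0.0]
ft_force: [-0.8, 0.2, 2.9]
grip_width: 0.0637
grasp_force: 66.4
```

Emit:
carry_out([
  {"dx":0,"dy":0,"dz":1,"twist":0,"fingers":1},
  {"dx":0,"dy":0,"dz":1,"twist":0,"fingers":1},
  {"dx":0,"dy":0,"dz":1,"twist":0,"fingers":1},
  {"dx":0,"dy":0,"dz":1,"twist":0,"fingers":1},
  {"dx":0,"dy":0,"dz":1,"twist":0,"fingers":1},
])

```text
clock: 15.83
eef_pos: [0.4445, 0.2901, 0.0846]
tool_rot: [0.0, 1.0, 0.0, 0.0]
ft_force: [-2.4, -2.0, 8.3]
grip_width: 0.064
grasp_force: 66.9
```

Emit:
carry_out([
  {"dx":0,"dy":0,"dz":-1,"twist":0,"fingers":0.3},
  {"dx":0,"dy":0,"dz":-1,"twist":0,"fingers":-0.5},
  {"dx":0,"dy":0,"dz":-1,"twist":0,"fingers":-1},
  {"dx":0,"dy":0,"dz":-1,"twist":0,"fingers":-1},
  {"dx":0,"dy":0,"dz":-3,"twist":0,"fingers":-1},
])

```text
clock: 16.25
eef_pos: [0.4442, 0.2899, 0.0858]
tool_rot: [0.0, 1.0, -0.0, -0.0]
ft_force: [0.1, -0.1, -0.0]
grip_width: 0.0855
grasp_force: 0.0
```

Emit:
carry_out([
  {"dx":0,"dy":0,"dz":-10,"twist":0,"fingers":-1},
  {"dx":0,"dy":0,"dz":-30,"twist":0,"fingers":-1},
  {"dx":0,"dy":0,"dz":-55,"twist":0,"fingers":-1},
  {"dx":0,"dy":0,"dz":-85,"twist":0,"fingers":-1},
  {"dx":0,"dy":0,"dz":-110,"twist":0,"fingers":-1},
])

```text
clock: 16.67
eef_pos: [0.4446, 0.2901, 0.1988]
tool_rot: [0.0, 1.0, 0.0, 0.001]
ft_force: [0.5, 0.2, 0.8]
grip_width: 0.0856
grasp_force: 0.0
```

```bash
python3 -c "
from h import *
for i in range(4): snap('wrist')
c,b=wl('lower','w8',.076)
s=snap('scene','s8')
for z in (.118,.131): print(proj(s,(.442,.29,z)))"
```

```text
lower eave xy mm 441.4 293.3 d 61.9 ymid 295.8987823281493 far x edge 470.9339708910705 eef [444.3 289.9 196.3] box [240. 178.] [316. 259.]
[411.71479375 148.0397065 ]
[412.75675851 141.99765926]
```

View pics/w8.png

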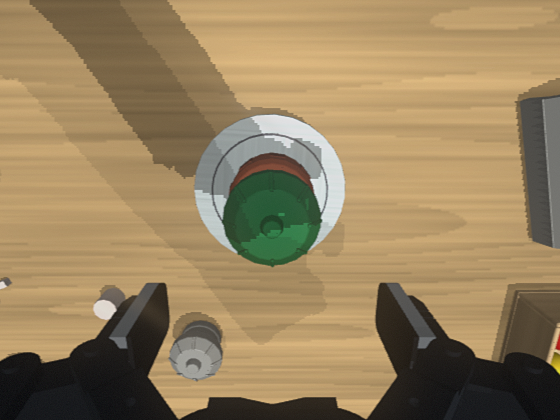

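View pics/s8.png

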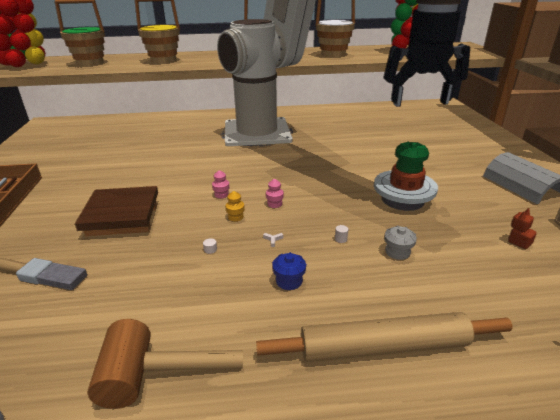

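The green storey is seated square on the plinth (eave 222–322 by 169–266, peg at (272,226)), and the scene view shows it upright at (411,150). Next is blue.

Emit:
carry_out([
  {"dx":-10,"dy":-12,"dz":0,"twist":0,"fingers":-1},
  {"dx":-26,"dy":-32,"dz":0,"twist":0,"fingers":-1},
  {"dx":-46,"dy":-57,"dz":0,"twist":0,"fingers":-1},
  {"dx":-68,"dy":-83,"dz":0,"twist":0,"fingers":-1},
  {"dx":-90,"dy":-110,"dz":0,"twist":0,"fingers":-1},
])

```text
clock: 17.38
eef_pos: [0.534, 0.1789, 0.1946]
tool_rot: [-0.0, 1.0, -0.0, -0.002]
ft_force: [0.8, -0.2, 0.9]
grip_width: 0.0855
grasp_force: 0.0
```

Emit:
carry_out([
  {"dx":-22,"dy":-27,"dz":10,"twist":0,"fingers":-1},
  {"dx":-44,"dy":-54,"dz":20,"twist":0,"fingers":-1},
  {"dx":-66,"dy":-81,"dz":30,"twist":0,"fingers":-1},
  {"dx":-86,"dy":-106,"dz":40,"twist":0,"fingers":-1},
  {"dx":-104,"dy":-128,"dz":50,"twist":0,"fingers":-1},
])

```text
clock: 17.8
eef_pos: [0.6383, 0.0498, 0.1437]
tool_rot: [0.001, 1.0, -0.0, -0.002]
ft_force: [-0.3, 1.2, -0.1]
grip_width: 0.0854
grasp_force: 0.0
```

Emit:
carry_out([
  {"dx":-15,"dy":-19,"dz":10,"twist":0,"fingers":-1},
  {"dx":-26,"dy":-33,"dz":18,"twist":0,"fingers":-1},
  {"dx":-31,"dy":-40,"dz":24,"twist":0,"fingers":-1},
  {"dx":-31,"dy":-40,"dz":24,"twist":0,"fingers":-1},
  {"dx":-31,"dy":-40,"dz":24,"twist":0,"fingers":-1},
])

```text
clock: 18.22
eef_pos: [0.6681, 0.0121, 0.1207]
tool_rot: [0.0, 1.0, 0.0, -0.002]
ft_force: [-0.1, 0.2, 1.2]
grip_width: 0.0855
grasp_force: 0.0
```

```bash
python3 -c "
from h import *
for i in range(5): snap('wrist')
c,b=wl('upper','w9')
s=snap('scene');b=blob(s,'upper',SC['upper']);tp=b[b[:,1]==b[:,1].min()].mean(0)
print(tp,onz(s,*tp,.051))"
```

```text
upper eave xy mm 674.6 17.2 d 45.0 ymid 17.33210225387605 far x edge 691.5134320121339 eef [669.3  13.1 123.4] box [247. 215.] [306. 252.]
[290. 254.] [0.66655163 0.01319461 0.051     ]
```

View pics/w9.png

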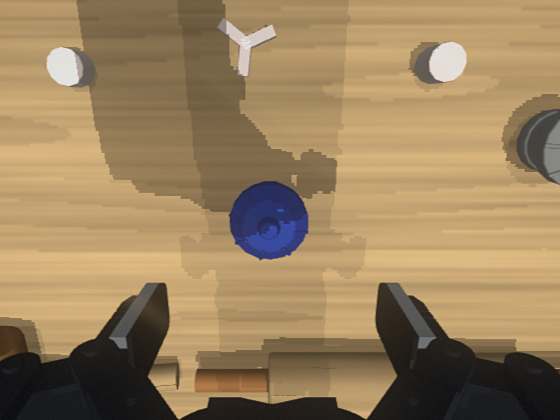

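The blue storey spans (229–309, 181–259) with its peg at (268,228), between the fingers.

```bash
python3 -c "
from h import *
c=snap('wrist')
ex=[onz(c,u,v,.034) for u,v in((229,220),(309,220),(269,259))]
print('eave y',ex[0][1],ex[1][1],'near x-27',ex[2][0]-.027)
s=snap('scene')
print('peg',cross([ray(c,268.5,227),ray(s,290,254)]),'cast',onz(c,268.5,227,.051),bot.get_obs()['eef_pos'])"
```

```text
eave y -0.015299294811510041 0.039257977921383455 near x-27 0.6708075636384626
peg [0.66742385 0.0124343  0.05173148] cast [0.66761128 0.01179467 0.051     ] [0.66932165 0.01251801 0.12292026]
```

Emit:
carry_out([
  {"dx":0,"dy":0,"dz":30,"twist":0,"fingers":-1},
  {"dx":0,"dy":0,"dz":60,"twist":0,"fingers":-1},
  {"dx":0,"dy":0,"dz":90,"twist":0,"fingers":-1},
  {"dx":0,"dy":0,"dz":110,"twist":0,"fingers":-1},
  {"dx":0,"dy":0,"dz":116,"twist":0,"fingers":-1},
])

```text
clock: 19.08
eef_pos: [0.6659, 0.012, 0.0018]
tool_rot: [0.0, 1.0, -0.0, -0.004]
ft_force: [-1.5, 0.2, -0.7]
grip_width: 0.0852
grasp_force: 0.0
```

Emit:
carry_out([
  {"dx":0,"dy":0,"dz":0,"twist":0,"fingers":-1},
  {"dx":0,"dy":0,"dz":0,"twist":0,"fingers":-0.5},
  {"dx":0,"dy":0,"dz":0,"twist":0,"fingers":0},
  {"dx":0,"dy":0,"dz":0,"twist":0,"fingers":1},
  {"dx":0,"dy":0,"dz":0,"twist":0,"fingers":1},
])

```text
clock: 19.5
eef_pos: [0.6715, 0.012, 0.0092]
tool_rot: [0.0, 1.0, 0.0, 0.003]
ft_force: [-0.5, -0.5, 5.4]
grip_width: 0.0514
grasp_force: 63.0
```

Emit:
carry_out([
  {"dx":0,"dy":0,"dz":0,"twist":0,"fingers":1},
  {"dx":0,"dy":0,"dz":0,"twist":0,"fingers":1},
  {"dx":0,"dy":0,"dz":0,"twist":0,"fingers":1},
  {"dx":0,"dy":0,"dz":0,"twist":0,"fingers":1},
  {"dx":0,"dy":0,"dz":0,"twist":0,"fingers":1},
])

```text
clock: 19.92
eef_pos: [0.6715, 0.012, 0.0092]
tool_rot: [0.0, 1.0, 0.0, 0.003]
ft_force: [-0.2, -0.0, 6.1]
grip_width: 0.0514
grasp_force: 63.0
```

Emit:
carry_out([
  {"dx":0,"dy":0,"dz":-6,"twist":0,"fingers":1},
  {"dx":0,"dy":0,"dz":-25,"twist":0,"fingers":1},
  {"dx":0,"dy":0,"dz":-50,"twist":0,"fingers":1},
  {"dx":0,"dy":0,"dz":-80,"twist":0,"fingers":1},
  {"dx":0,"dy":0,"dz":-110,"twist":0,"fingers":1},
])

```text
clock: 20.33
eef_pos: [0.6683, 0.0119, 0.1169]
tool_rot: [0.0, 1.0, -0.0, -0.001]
ft_force: [0.9, -0.1, -0.9]
grip_width: 0.0514
grasp_force: 62.8
```

Emit:
carry_out([
  {"dx":10,"dy":12,"dz":-25,"twist":0,"fingers":1},
  {"dx":26,"dy":32,"dz":-45,"twist":0,"fingers":1},
  {"dx":46,"dy":57,"dz":-60,"twist":0,"fingers":1},
  {"dx":68,"dy":83,"dz":-75,"twist":0,"fingers":1},
  {"dx":90,"dy":110,"dz":-85,"twist":0,"fingers":1},
])

```text
clock: 20.75
eef_pos: [0.5788, 0.1226, 0.2033]
tool_rot: [0.001, 1.0, 0.0, 0.001]
ft_force: [0.0, 1.3, -0.9]
grip_width: 0.0515
grasp_force: 62.8
```

Emit:
carry_out([
  {"dx":22,"dy":27,"dz":0,"twist":0,"fingers":1},
  {"dx":44,"dy":54,"dz":0,"twist":0,"fingers":1},
  {"dx":66,"dy":81,"dz":0,"twist":0,"fingers":1},
  {"dx":86,"dy":106,"dz":0,"twist":0,"fingers":1},
  {"dx":104,"dy":128,"dz":0,"twist":0,"fingers":1},
])

```text
clock: 21.17
eef_pos: [0.4735, 0.2513, 0.2018]
tool_rot: [-0.0, 1.0, 0.0, -0.0]
ft_force: [0.2, 0.4, -1.1]
grip_width: 0.0513
grasp_force: 62.8
```

Emit:
carry_out([
  {"dx":15,"dy":19,"dz":0,"twist":0,"fingers":1},
  {"dx":26,"dy":33,"dz":0,"twist":0,"fingers":1},
  {"dx":31,"dy":40,"dz":0,"twist":0,"fingers":1},
  {"dx":31,"dy":40,"dz":0,"twist":0,"fingers":1},
  {"dx":31,"dy":40,"dz":0,"twist":0,"fingers":1},
])

```text
clock: 21.58
eef_pos: [0.4446, 0.2898, 0.2015]
tool_rot: [-0.0, 1.0, -0.0, 0.0]
ft_force: [-0.2, -0.5, -2.0]
grip_width: 0.0512
grasp_force: 62.8
```

```bash
python3 -c "
from h import *
for i in range(5): c=snap('wrist','w10')
o=bot.get_obs();print(o['eef_pos'],o['ft_force'],o['clock'],o['grip_width'])
s=snap('scene');b=blob(s,'upper',(412,110));g=blob(s,'lower',(412,145));print(b.min(0),b.max(0),g.min(0),g.max(0))"
```

```text
[0.44511644 0.28909564 0.20122097] [-1.13034073  0.4507722  -2.07609412] 21.8333 0.05183919254563839
[408.  87.] [436. 115.] [396. 143.] [427. 172.]
```

Emit:
carry_out([
  {"dx":0,"dy":0,"dz":12,"twist":0,"fingers":1},
  {"dx":0,"dy":0,"dz":30,"twist":0,"fingers":1},
  {"dx":0,"dy":0,"dz":46,"twist":0,"fingers":1},
  {"dx":0,"dy":0,"dz":56,"twist":0,"fingers":1},
  {"dx":0,"dy":0,"dz":56,"twist":0,"fingers":1},
])

```text
clock: 22.3
eef_pos: [0.4432, 0.2886, 0.1428]
tool_rot: [0.001, 1.0, -0.001, -0.002]
ft_force: [-0.9, -0.0, -1.5]
grip_width: 0.0519
grasp_force: 62.8
```

```bash
python3 -c "
from h import *
for i in range(5): c=snap('wrist')
o=bot.get_obs();print(o['eef_pos'],o['ft_force'],o['clock'],o['grip_width'])
s=snap('scene','s10');cv2.imwrite('pics/s10c.png',cv2.resize(cv2.cvtColor(s['image'],cv2.COLOR_RGB2BGR)[60:220,330:490],None,fx=3.5,fy=3.5))"
```

```text
[0.44526825 0.29046995 0.14651191] [-0.63820603 -0.35107248 -0.19861802] 22.55 0.05130375422602237
```

View pics/s10c.png

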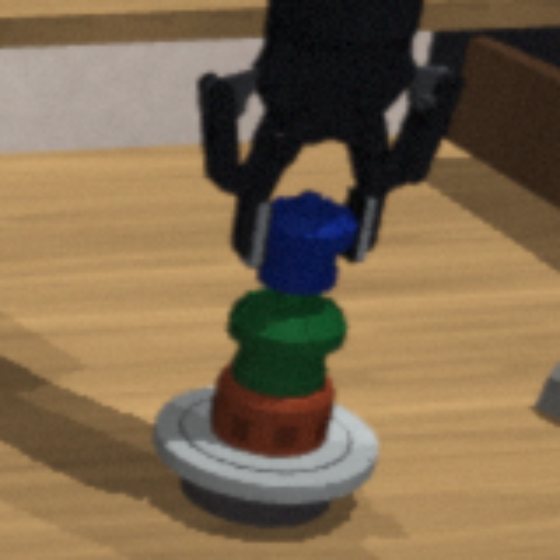

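Blue hangs just above the green peg, at crop (300,245), and is in line with the stack's axis.

Emit:
carry_out([
  {"dx":0,"dy":0,"dz":3,"twist":0,"fingers":1},
  {"dx":0,"dy":0,"dz":6,"twist":0,"fingers":1},
  {"dx":0,"dy":0,"dz":9,"twist":0,"fingers":1},
  {"dx":0,"dy":0,"dz":10,"twist":0,"fingers":1},
  {"dx":0,"dy":0,"dz":10,"twist":0,"fingers":1},
])

```text
clock: 23.02
eef_pos: [0.4441, 0.2898, 0.1347]
tool_rot: [0.0, 1.0, -0.0, -0.0]
ft_force: [-1.2, 0.3, -1.5]
grip_width: 0.0517
grasp_force: 62.8
```

Emit:
carry_out([
  {"dx":0,"dy":0,"dz":1,"twist":0,"fingers":1},
  {"dx":0,"dy":0,"dz":1,"twist":0,"fingers":1},
  {"dx":0,"dy":0,"dz":2,"twist":0,"fingers":1},
  {"dx":0,"dy":0,"dz":2,"twist":0,"fingers":1},
  {"dx":0,"dy":0,"dz":2,"twist":0,"fingers":1},
])

```text
clock: 23.43
eef_pos: [0.4444, 0.29, 0.1333]
tool_rot: [0.0, 1.0, 0.0, 0.0]
ft_force: [0.5, -0.6, -1.3]
grip_width: 0.0513
grasp_force: 62.8
```

Emit:
carry_out([
  {"dx":0,"dy":0,"dz":1,"twist":0,"fingers":1},
  {"dx":0,"dy":0,"dz":1,"twist":0,"fingers":1},
  {"dx":0,"dy":0,"dz":2,"twist":0,"fingers":1},
  {"dx":0,"dy":0,"dz":2,"twist":0,"fingers":1},
  {"dx":0,"dy":0,"dz":2,"twist":0,"fingers":1},
])

```text
clock: 23.85
eef_pos: [0.4448, 0.2902, 0.1332]
tool_rot: [0.0, 1.0, 0.0, 0.001]
ft_force: [-2.8, -1.2, 9.4]
grip_width: 0.0516
grasp_force: 63.7
```

Emit:
carry_out([
  {"dx":0,"dy":0,"dz":-1,"twist":0,"fingers":0.3},
  {"dx":0,"dy":0,"dz":-1,"twist":0,"fingers":-0.5},
  {"dx":0,"dy":0,"dz":-1,"twist":0,"fingers":-1},
  {"dx":0,"dy":0,"dz":-1,"twist":0,"fingers":-1},
  {"dx":0,"dy":0,"dz":-3,"twist":0,"fingers":-1},
])

```text
clock: 24.27
eef_pos: [0.4441, 0.2899, 0.1337]
tool_rot: [0.0, 1.0, -0.0, -0.0]
ft_force: [-0.7, 0.5, -0.0]
grip_width: 0.0856
grasp_force: 0.0
```

Emit:
carry_out([
  {"dx":0,"dy":0,"dz":-10,"twist":0,"fingers":-1},
  {"dx":0,"dy":0,"dz":-30,"twist":0,"fingers":-1},
  {"dx":0,"dy":0,"dz":-55,"twist":0,"fingers":-1},
  {"dx":0,"dy":0,"dz":-80,"twist":0,"fingers":-1},
  {"dx":0,"dy":0,"dz":-100,"twist":0,"fingers":-1},
])

```text
clock: 24.68
eef_pos: [0.4448, 0.2903, 0.237]
tool_rot: [0.0, 1.0, 0.001, 0.001]
ft_force: [-0.2, -0.0, 0.5]
grip_width: 0.0853
grasp_force: 0.0
```

```bash
python3 -c "
from h import *
for i in range(4): snap('wrist')
c,b=wl('upper','w11',.124);print(onz(c,272,227,.175))
s=snap('scene')
for n in('upper','lower'):
  b=blob(s,n,(412,130));print(b.min(0),b.max(0),proj(s,(.442,.29,{'upper':.175,'lower':.131}[n])))"
```

```text
upper eave xy mm 443.0 291.9 d 52.3 ymid 294.96693476106896 far x edge 468.9973319466263 eef [444.2 289.9 234.1] box [243. 186.] [311. 262.]
[0.438767   0.29147191 0.175     ]
[403. 122.] [429. 149.] [416.41761941 120.76940335]
[397. 146.] [427. 172.] [412.75675851 141.99765926]
```

Emit:
carry_out([
  {"dx":-1,"dy":-15,"dz":0,"twist":0,"fingers":-1},
  {"dx":-3,"dy":-40,"dz":0,"twist":0,"fingers":-1},
  {"dx":-5,"dy":-75,"dz":0,"twist":0,"fingers":-1},
  {"dx":-8,"dy":-110,"dz":5,"twist":0,"fingers":-1},
  {"dx":-10,"dy":-145,"dz":15,"twist":0,"fingers":-1},
])

```text
clock: 25.4
eef_pos: [0.4543, 0.1439, 0.2188]
tool_rot: [-0.0, 1.0, -0.0, -0.0]
ft_force: [1.2, -0.4, 0.3]
grip_width: 0.0852
grasp_force: 0.0
```

Emit:
carry_out([
  {"dx":-3,"dy":-35,"dz":12,"twist":0,"fingers":-1},
  {"dx":-5,"dy":-70,"dz":24,"twist":0,"fingers":-1},
  {"dx":-8,"dy":-105,"dz":36,"twist":0,"fingers":-1},
  {"dx":-10,"dy":-138,"dz":48,"twist":0,"fingers":-1},
  {"dx":-12,"dy":-168,"dz":60,"twist":0,"fingers":-1},
])

```text
clock: 25.82
eef_pos: [0.465, -0.0249, 0.1576]
tool_rot: [0.001, 1.0, -0.0, -0.001]
ft_force: [1.6, -0.4, 0.7]
grip_width: 0.0856
grasp_force: 0.0
```

Emit:
carry_out([
  {"dx":-2,"dy":-25,"dz":8,"twist":0,"fingers":-1},
  {"dx":-3,"dy":-42,"dz":16,"twist":0,"fingers":-1},
  {"dx":-3,"dy":-48,"dz":25,"twist":0,"fingers":-1},
  {"dx":-3,"dy":-48,"dz":25,"twist":0,"fingers":-1},
  {"dx":-3,"dy":-48,"dz":25,"twist":0,"fingers":-1},
])

```text
clock: 26.23
eef_pos: [0.4682, -0.0704, 0.1332]
tool_rot: [0.0, 1.0, 0.001, -0.002]
ft_force: [-0.2, 0.1, 0.2]
grip_width: 0.0858
grasp_force: 0.0
```

```bash
python3 -c "
from h import *
for i in range(5): snap('wrist')
c,b=wl('gourd','w12')
s=snap('scene');b=blob(s,'gourd',SC['gourd']);tp=b[b[:,1]==b[:,1].min()].mean(0)
print(tp,onz(s,*tp,.06));m=mask(c,'gourd');print(cv2.countNonZero(m))"
```

```text
gourd eave xy mm 467.0 -70.7 d 42.1 ymid -71.02312895910431 far x edge 487.6416836308536 eef [469.7 -70.1 134.9] box [244. 182.] [294. 237.]
[234. 192.] [ 0.47233512 -0.07109931  0.06      ]
2159
```

View pics/w12.png

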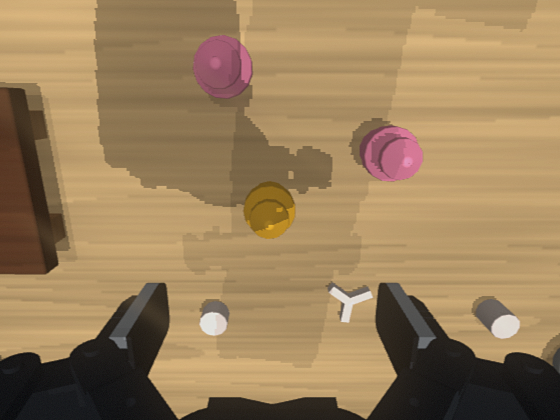

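The yellow gourd is at (270,210), bulb 244–295, centred between the fingers. The pink gourds, at (223,67) and (392,153), are clear of the fingers' path.

Emit:
carry_out([
  {"dx":0,"dy":-1,"dz":30,"twist":0,"fingers":-1},
  {"dx":0,"dy":-1,"dz":65,"twist":0,"fingers":-1},
  {"dx":0,"dy":-1,"dz":98,"twist":0,"fingers":-1},
  {"dx":0,"dy":-1,"dz":122,"twist":0,"fingers":-1},
  {"dx":0,"dy":-1,"dz":132,"twist":0,"fingers":-1},
])

```text
clock: 27.0
eef_pos: [0.4667, -0.0712, -0.0008]
tool_rot: [-0.0, 1.0, 0.0, -0.003]
ft_force: [-0.1, 0.1, 0.6]
grip_width: 0.0855
grasp_force: 0.0
```

Emit:
carry_out([
  {"dx":0,"dy":0,"dz":0,"twist":0,"fingers":-1},
  {"dx":0,"dy":0,"dz":0,"twist":0,"fingers":-0.5},
  {"dx":0,"dy":0,"dz":0,"twist":0,"fingers":0},
  {"dx":0,"dy":0,"dz":0,"twist":0,"fingers":1},
  {"dx":0,"dy":0,"dz":0,"twist":0,"fingers":1},
])

```text
clock: 27.42
eef_pos: [0.4706, -0.0721, 0.0036]
tool_rot: [0.0, 1.0, -0.0, 0.001]
ft_force: [0.1, -0.0, -0.2]
grip_width: 0.0388
grasp_force: 0.0
```

Emit:
carry_out([
  {"dx":0,"dy":0,"dz":0,"twist":0,"fingers":1},
  {"dx":0,"dy":0,"dz":0,"twist":0,"fingers":1},
  {"dx":0,"dy":0,"dz":0,"twist":0,"fingers":1},
  {"dx":0,"dy":0,"dz":0,"twist":0,"fingers":1},
  {"dx":0,"dy":0,"dz":0,"twist":0,"fingers":1},
])

```text
clock: 27.83
eef_pos: [0.4705, -0.0721, 0.0039]
tool_rot: [0.0, 1.0, -0.0, 0.002]
ft_force: [-0.8, 0.9, 6.0]
grip_width: 0.0362
grasp_force: 59.5
```

Emit:
carry_out([
  {"dx":0,"dy":0,"dz":-6,"twist":0,"fingers":1},
  {"dx":0,"dy":0,"dz":-25,"twist":0,"fingers":1},
  {"dx":0,"dy":0,"dz":-55,"twist":0,"fingers":1},
  {"dx":0,"dy":0,"dz":-90,"twist":0,"fingers":1},
  {"dx":0,"dy":0,"dz":-125,"twist":0,"fingers":1},
])

```text
clock: 28.25
eef_pos: [0.4684, -0.0719, 0.1288]
tool_rot: [0.0, 1.0, 0.0, -0.001]
ft_force: [0.8, 0.0, -1.4]
grip_width: 0.036
grasp_force: 60.0
```

Emit:
carry_out([
  {"dx":1,"dy":12,"dz":-30,"twist":0,"fingers":1},
  {"dx":3,"dy":37,"dz":-55,"twist":0,"fingers":1},
  {"dx":5,"dy":68,"dz":-75,"twist":0,"fingers":1},
  {"dx":7,"dy":102,"dz":-88,"twist":0,"fingers":1},
  {"dx":9,"dy":137,"dz":-97,"twist":0,"fingers":1},
])

```text
clock: 28.67
eef_pos: [0.4608, 0.066, 0.2272]
tool_rot: [0.001, 1.0, 0.0, 0.002]
ft_force: [0.6, -0.2, -1.1]
grip_width: 0.0359
grasp_force: 60.0
```

Emit:
carry_out([
  {"dx":2,"dy":34,"dz":0,"twist":0,"fingers":1},
  {"dx":5,"dy":68,"dz":0,"twist":0,"fingers":1},
  {"dx":7,"dy":100,"dz":0,"twist":0,"fingers":1},
  {"dx":9,"dy":130,"dz":0,"twist":0,"fingers":1},
  {"dx":11,"dy":156,"dz":0,"twist":0,"fingers":1},
])

```text
clock: 29.08
eef_pos: [0.4488, 0.223, 0.225]
tool_rot: [-0.0, 1.0, 0.0, 0.0]
ft_force: [0.0, -0.2, -0.0]
grip_width: 0.0363
grasp_force: 60.0
```

Emit:
carry_out([
  {"dx":2,"dy":25,"dz":0,"twist":0,"fingers":1},
  {"dx":4,"dy":45,"dz":0,"twist":0,"fingers":1},
  {"dx":5,"dy":60,"dz":0,"twist":0,"fingers":1},
  {"dx":5,"dy":68,"dz":0,"twist":0,"fingers":1},
  {"dx":5,"dy":68,"dz":0,"twist":0,"fingers":1},
])

```text
clock: 29.5
eef_pos: [0.4442, 0.2903, 0.2245]
tool_rot: [-0.001, 1.0, 0.0, 0.0]
ft_force: [-0.6, 0.1, 0.3]
grip_width: 0.036
grasp_force: 60.0
```

```bash
python3 -c "
from h import *
for i in range(6): c=snap('wrist')
o=bot.get_obs();print(o['eef_pos'],o['ft_force'],o['clock'],o['grip_width'])
s=snap('scene')
for n,z in(('gourd',o['eef_pos'][2]+.056),('upper',.175),('lower',.131)):
  b=blob(s,n,(415,110));print(n,b.min(0),b.max(0),proj(s,(.442,.29,z)))"
```

```text
[0.44461007 0.2879957  0.22447014] [-0.49280016 -0.10290791 -0.61998652] 29.8 0.035804241887528544
gourd [415.  65.] [432.  99.] [426.13493832  64.42152825]
upper [403. 122.] [429. 149.] [416.41761941 120.76940335]
lower [396. 146.] [427. 172.] [412.75675851 141.99765926]
```

Emit:
carry_out([
  {"dx":0,"dy":0,"dz":10,"twist":0,"fingers":1},
  {"dx":0,"dy":0,"dz":22,"twist":0,"fingers":1},
  {"dx":0,"dy":0,"dz":33,"twist":0,"fingers":1},
  {"dx":0,"dy":0,"dz":39,"twist":0,"fingers":1},
  {"dx":0,"dy":0,"dz":39,"twist":0,"fingers":1},
])

```text
clock: 30.27
eef_pos: [0.4433, 0.288, 0.1832]
tool_rot: [0.0, 1.0, -0.001, -0.002]
ft_force: [-0.6, 0.0, -0.9]
grip_width: 0.0361
grasp_force: 60.0
```

Emit:
carry_out([
  {"dx":0,"dy":0,"dz":0,"twist":0,"fingers":1},
  {"dx":0,"dy":0,"dz":3,"twist":0,"fingers":1},
  {"dx":0,"dy":0,"dz":6,"twist":0,"fingers":1},
  {"dx":0,"dy":0,"dz":9,"twist":0,"fingers":1},
  {"dx":0,"dy":0,"dz":9,"twist":0,"fingers":1},
])

```text
clock: 30.68
eef_pos: [0.4442, 0.2889, 0.1758]
tool_rot: [0.0, 1.0, -0.0, -0.0]
ft_force: [-0.1, 0.7, -1.7]
grip_width: 0.0361
grasp_force: 60.0
```

Emit:
carry_out([
  {"dx":0,"dy":0,"dz":1,"twist":0,"fingers":1},
  {"dx":0,"dy":0,"dz":1,"twist":0,"fingers":1},
  {"dx":0,"dy":0,"dz":2,"twist":0,"fingers":1},
  {"dx":0,"dy":0,"dz":2,"twist":0,"fingers":1},
  {"dx":0,"dy":0,"dz":2,"twist":0,"fingers":1},
])

```text
clock: 31.1
eef_pos: [0.4444, 0.289, 0.1743]
tool_rot: [0.0, 1.0, -0.0, 0.0]
ft_force: [-0.3, -0.6, -0.5]
grip_width: 0.0361
grasp_force: 60.0
```

Emit:
carry_out([
  {"dx":0,"dy":0,"dz":1,"twist":0,"fingers":1},
  {"dx":0,"dy":0,"dz":1,"twist":0,"fingers":1},
  {"dx":0,"dy":0,"dz":2,"twist":0,"fingers":1},
  {"dx":0,"dy":0,"dz":2,"twist":0,"fingers":1},
  {"dx":0,"dy":0,"dz":2,"twist":0,"fingers":1},
])

```text
clock: 31.52
eef_pos: [0.4444, 0.2889, 0.1722]
tool_rot: [0.0, 1.0, -0.0, -0.0]
ft_force: [-0.3, 0.2, -0.9]
grip_width: 0.0358
grasp_force: 60.0
```

Emit:
carry_out([
  {"dx":0,"dy":0,"dz":0,"twist":0,"fingers":1},
  {"dx":0,"dy":0,"dz":0,"twist":0,"fingers":1},
  {"dx":0,"dy":0,"dz":1,"twist":0,"fingers":1},
  {"dx":0,"dy":0,"dz":1,"twist":0,"fingers":1},
  {"dx":0,"dy":0,"dz":1,"twist":0,"fingers":1},
])

```text
clock: 31.93
eef_pos: [0.4446, 0.2891, 0.1719]
tool_rot: [0.0, 1.0, 0.0, 0.0]
ft_force: [-0.1, -0.4, 3.7]
grip_width: 0.036
grasp_force: 60.4
```

Contact is at the expected seated height (172 mm). One more millimetre, then release and withdraw straight up.

Emit:
carry_out([
  {"dx":0,"dy":0,"dz":1,"twist":0,"fingers":1},
  {"dx":0,"dy":0,"dz":1,"twist":0,"fingers":1},
  {"dx":0,"dy":0,"dz":1,"twist":0,"fingers":1},
  {"dx":0,"dy":0,"dz":1,"twist":0,"fingers":1},
  {"dx":0,"dy":0,"dz":1,"twist":0,"fingers":1},
])

```text
clock: 32.35
eef_pos: [0.4449, 0.2892, 0.1719]
tool_rot: [0.0, 1.0, 0.001, 0.001]
ft_force: [-1.6, -2.1, 8.5]
grip_width: 0.0362
grasp_force: 60.8
```

Emit:
carry_out([
  {"dx":0,"dy":0,"dz":-1,"twist":0,"fingers":0.3},
  {"dx":0,"dy":0,"dz":-1,"twist":0,"fingers":-0.5},
  {"dx":0,"dy":0,"dz":-1,"twist":0,"fingers":-1},
  {"dx":0,"dy":0,"dz":-1,"twist":0,"fingers":-1},
  {"dx":0,"dy":0,"dz":-1,"twist":0,"fingers":-1},
])

```text
clock: 32.77
eef_pos: [0.4443, 0.2889, 0.1709]
tool_rot: [0.0, 1.0, -0.0, -0.0]
ft_force: [0.6, -0.2, 0.3]
grip_width: 0.082
grasp_force: 0.0
```

Emit:
carry_out([
  {"dx":0,"dy":0,"dz":-5,"twist":0,"fingers":-1},
  {"dx":0,"dy":0,"dz":-20,"twist":0,"fingers":-1},
  {"dx":0,"dy":0,"dz":-45,"twist":0,"fingers":-1},
  {"dx":0,"dy":0,"dz":-75,"twist":0,"fingers":-1},
  {"dx":0,"dy":0,"dz":-100,"twist":0,"fingers":-1},
])

```text
clock: 33.18
eef_pos: [0.4444, 0.289, 0.2731]
tool_rot: [0.0, 1.0, 0.0, 0.0]
ft_force: [-0.1, 0.1, -0.1]
grip_width: 0.0851
grasp_force: 0.0
```

```bash
python3 -c "
from h import *
for i in range(4): c=snap('wrist')
s=snap('scene')
a=cv2.cvtColor(s['image'],cv2.COLOR_RGB2BGR);w=cv2.cvtColor(c['image'],cv2.COLOR_RGB2BGR)
cv2.imwrite('pics/fin.png',np.hstack([cv2.resize(a[60:220,350:480],(390,480)),cv2.resize(w[80:330,180:380],(384,480))]))
for n,z in(('gourd',.228),('upper',.175),('lower',.131)):
  b=blob(s,n,(415,110));print(n,b.min(0),b.max(0),proj(s,(.442,.29,z)))
print(bot.get_obs()['eef_pos'])"
```

```text
gourd [408.  95.] [427. 126.] [421.12334965  93.48225733]
upper [403. 126.] [429. 149.] [416.41761941 120.76940335]
lower [396. 146.] [427. 172.] [412.75675851 141.99765926]
[0.44420251 0.28890038 0.2708308 ]
```

View pics/fin.png

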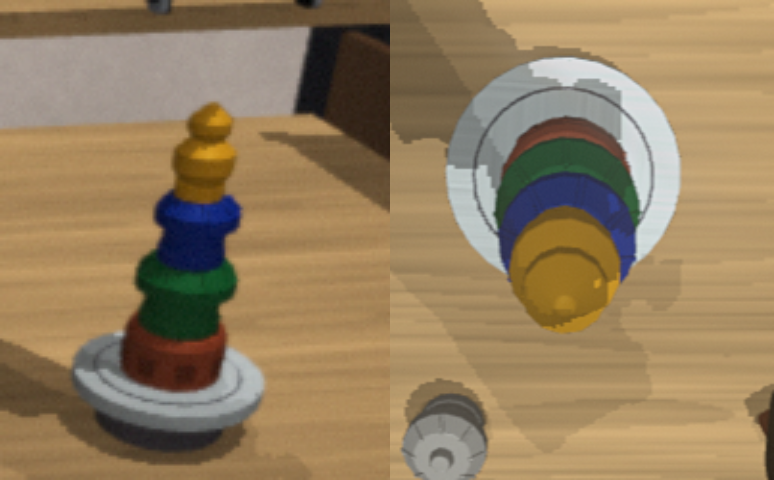

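The whole pagoda stands straight and fully seated (gourd tip at row 95 in the scene view, 93.5 expected). The grey spare has not moved and the gripper is clear.

```bash
python3 -c "
from h import *
print(job_done())"
```

```text
the job is handed in; nothing more can be done
None
```

The pagoda (plinth, green, blue, yellow gourd) stands upright and seated on the banding wheel, the grey spare and pink look-alikes were left untouched, and the job was handed in at about 33 s of the 125 s allowed.

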